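# Setting block from the open die back to its labelled slot

## Task

The die is set up, so put its setting block away: lift the cross-shaped steel block out of the open die and lay it fully home in its own sloping slot on the rack, the one whose label shows the cross. Lower it in, tilted like the slot, without dropping it, and leave the other two blocks where they are.

Things in the scene. Friction and masses are not known exactly. Their poses are not given: they have to be found in the camera images.
- cross_block: Steel setting block to put away, at first in the die cavity. From above a cross: bar 80 (y) x 20 (x) mm with a 30 mm wide arm across its middle, 44 over all; 18 thick; about 0.43 kg. On top a central grip rib 30 (x) x 14 (y) mm, 32 high (top 50 above underside). Origin: centre of underside; y along its length, z up through the rib.
- die: Lower half of the open die, fixed, dark steel, 130 (x) x 170 (y) x 30 mm; in its middle a cavity 56 (x) x 92 (y) mm, 12 deep (floor 18 above the bench); at its corners four guide pins 14 thick, 30 high, at x +-50, y +-70. Origin: centre of underside.
- nest_cross: The cross block's own slot, empty at the start. Recess 90 (y) x 54 (x) mm, walls 12 high (all 3 slots alike, grey stands 106 wide), floor sloping 35 deg, facing the robot side. Origin: centre of recess floor; x up the slope, y level, z square out of the floor. White label on the level stand top, 69 mm behind and 26 above the origin, shows a cross.
- nest_dogbone: The dogbone block's slot, empty at the start, not to be used. Recess 90 (y) x 54 (x) mm, walls 12 high (all 3 slots alike, grey stands 106 wide), floor sloping 35 deg, facing the robot side. Origin: centre of recess floor; x up the slope, y level, z square out of the floor. White label on the level stand top, 69 mm behind and 26 above the origin, shows a dogbone (narrow middle, two wide ends).
- nest_bar: The plain bar block's slot, with that block lying in it. Recess 90 (y) x 54 (x) mm, walls 12 high (all 3 slots alike, grey stands 106 wide), floor sloping 35 deg, facing the robot side. Origin: centre of recess floor; x up the slope, y level, z square out of the floor. White label on the level stand top, 69 mm behind and 26 above the origin, shows a plain rectangle.
- dogbone_block: Steel setting block still in use, lying on the bench in front of the rack; leave alone. 80 x 44 x 18 mm with a narrow 20 mm middle and two 16 mm long wide ends. On top a central grip rib 30 (x) x 14 (y) mm, 32 high (top 50 above underside). Origin: centre of underside; y along its length, z up through the rib.
- bar_block: Steel setting block lying in its own slot; leave alone. Plain rectangle 80 x 44 x 18 mm. On top a central grip rib 30 (x) x 14 (y) mm, 32 high (top 50 above underside). Origin: centre of underside; y along its length, z up through the rib.

How it is judged (in metres and radians):
On the way, in this order (a step that is already met when the one before it is completed fails the run):
1. the cross block is held in the fingers, lifted clear of the die (its underside at least 50 mm above the bench) (height (world z) of cross_block above 0.05 m and contact force between the fingers and cross_block above 1 N), for 0.1 s.
2. still gripped (not dropped), the cross block is in its own slot: within 12 mm of its centre both ways, underside within 10 mm of the sloping floor and parallel to it within 10 degrees (x of cross_block in the frame of nest_cross between -0.012 and 0.012 m and y of cross_block in the frame of nest_cross between -0.012 and 0.012 m and z of cross_block in the frame of nest_cross below 0.01 m and angle between the z axis of cross_block and the z axis of nest_cross, either way round below 0.175 rad and contact force between the fingers and cross_block above 1 N), for 0.05 s.
At the end, for the whole second after the job is handed in: The cross block is released and at rest in the slot labelled with the cross: rib up, underside flat on the sloping floor (within 4 mm and 4 deg), within 8 mm of its centre both ways, length along the slot (within 8 deg, either way round); the other two blocks within 10 mm of where they were (x of cross_block in the frame of nest_cross between -0.008 and 0.008 m and y of cross_block in the frame of nest_cross between -0.008 and 0.008 m and z of cross_block in the frame of nest_cross between -0.004 and 0.004 m and angle between the z axis of cross_block and the z axis of nest_cross, either way round below 0.07 rad and angle between cross_block's own z axis and vertical below 1 rad and angle between the y axis of cross_block and the y axis of nest_cross, either way round below 0.15 rad and linear speed of cross_block below 0.01 m/s and contact force between the fingers and cross_block below 0.1 N and distance of each of dogbone_block, bar_block from where it was at the start of the episode below 0.01 m); the robot touches nothing.
It fails at once if the dogbone block is moved more than 10 mm (distance of dogbone_block from where it was at the start of the episode above 0.01 m).
It fails at once if the bar block is moved more than 10 mm (distance of bar_block from where it was at the start of the episode above 0.01 m).
It also fails if it takes over 37 s, if anything falls off the work surface, if the arm or the gripper's body presses on something with over 40 N, if the wrist force passes 120 N, or if a joint passes its speed limit or range.

## Robot

A 6-joint arm with a two-finger parallel gripper is mounted at the origin on the work surface. World frame = base frame: x ahead of the robot, y to its left, z up, the work surface at z = 0. Lengths are in mm, angles in rad, forces in N, time in s.
With the tool pointing down it reaches from about 350 to 800 mm from the base axis. Payload 7.3 kg.
Tool frame: the origin (TCP) lies midway between the tips of the shut fingers; the grasp point (between the pads) lies arm.grasp_offset behind it (arm.grasp_offset is the distance from the TCP to the grasp point, in mm); z points along the fingers, y is the line along which they close (so a half turn about z gives the same grasp; the last joint's range is limited). The gripper opens to 85 mm and grips with 20 to 120 N. Pads are 22 mm wide; open, the fingers measure 114 mm over their backs; the gripper's body (76 mm by 85 mm) begins 54 mm behind the grasp point. The pads swing forward as they close: fully open they stand 13 mm farther back than shut.
Start: joints at [-1.345, 0.342, 1.524, -0, 1.275, -0.146], TCP at [190.752, -489.14, 231.322] pointing down, gripper open.
Joint ranges: [-2.53, 2.53], [-0.77, 2.02], [0.04, 2.7], [-1, 4.14], [0.28, 2.66], [-3.11, 3.11]. Speed limits (rad/s): [2.57, 2.57, 3.14, 3.14, 3.14, 3.14].

## Interface

Orientations are given as [roll, pitch, yaw] about the fixed x, y, z axes, in that order (R = Rz(yaw) Ry(pitch) Rx(roll)).
In Python, from bench import sensors, vision, arm gives the robot as it stands.
- The arm moves only by the tool carry_out, never from a script. Its argument "rows" is a list of rows, each a list of 4 numbers: the shift along the world's x, y, z in m, then the turn about the world's z in degrees. A call has 1 to 5 rows; each row is the pose to reach, as a shift and turn from the pose commanded when the call began; what a row does not reach only later rows make up. A row lasts 1/8 s, in which the tool goes at most 62.5 mm and 10.7 degrees, less where a joint would pass 70% of its speed; a pose out of reach is approached as far as the arm can. A call with a gripper value outside its range is refused whole. "fingers" is the closure, from 0 (fully open) to 1 (shut), set as the call begins (left out, the last holds). The fingers move at their own pace and stop on an object; the grip force is fixed at half the most. Time passes only in rows, so rows that repeat a pose let the fingers close. It gives the time, the measured TCP pose, the force, the opening and the grip force at its end, in the units of the state.
- sensors.read_state(): the state, without advancing time (a new reading comes with each control period).
- vision.snapshot(name): name is "scene" or "top" or "wrist"; returns the picture (400x640x3 uint8, red, green, blue); there is no depth.
- vision.calibration(name): a dict with "intrinsics" (3x3 intrinsics, pixels), "k1" (the pictures are not rectified: a ray, as slopes to the right and down, at radius r is drawn at 1 + k1 r^2 times it, then the intrinsics apply), "R" (3x3) and "t" (3): a world point X has camera coordinates R X + t; the wrist camera has in their place "hand_eye" (4x4, takes a point from camera to tool coordinates, whose origin is the TCP and whose axes are the flange's). Camera axes: x right, y down, z forward; pixel columns grow to the right and rows downward; lengths in mm; the calibration is good to about 2 mm. A picture is of the moment at which its call begins: read the wrist's pose just before it. calibration takes no time and is no camera call.
- arm.close_job(): hands the job in; it is judged then, once.
The state is a dict: "time": time; "qpos": joint angles; "qvel": joint speeds; "joint_efforts": joint torques, N m; "ee_pos": TCP position; "ee_rot": TCP orientation; "ft_force": force on the tool from outside, world axes, zero at the start; "ft_torque": the same for the moment, N m; "opening": opening from 0.0 (shut) to 1.0 (fully open); "finger_force": force on a finger pad.
Only numpy, scipy, OpenCV 4.12 (cv2) and the standard library are available. Lean on these libraries where they do the work, as an engineer would, in place of code of your own. Each camera call takes 0.05 s, during which the arm holds its last target. There are 200 camera calls.

## Working session

There is one attempt and no reset: what is moved stays moved. The work goes in short steps, Python scripts to look and compute and a tool call to move; the robot and the scene stay as the last step left them, time stands still between calls to the robot, and variables do not carry over. Pictures are saved under pics/ and viewed, at most 10 in all, crops included, and the job is handed in when it is done.

Besides the shell and the picture viewer there is one more tool, called after "Emit:" as a command line: name --pt "numbers of a row" for each row, then --argument value for the rest. carry_out: Moves the arm, as the interface text tells. Its arguments: {"type":"object","properties":{"rows":{"type":"array"},"fingers":{"type":"number"}},"required":["rows"]}

```bash
ls; mkdir -p pics; python3 - <<'E'
from bench import sensors, vision, arm
import cv2,json,numpy as np
np.set_printoptions(precision=4,suppress=True)
for n in("scene","top"):
    cv2.imwrite(f"pics/{n}0.png",cv2.resize(vision.snapshot(n)[:,:,::-1],(800,500),interpolation=cv2.INTER_CUBIC)); c=vision.calibration(n)
    print(n,c)
s=sensors.read_state();print(s,arm.grasp_offset); print(vision.calibration("wrist"))
E
```

```text
pics
scene {'intrinsics': array([[421.0198,   0.    , 307.2734],
       [  0.    , 421.0198, 202.2935],
       [  0.    ,   0.    ,   1.    ]]), 'k1': -0.09228985055051947, 'R': array([[-0.4358,  0.8998, -0.0209],
       [ 0.496 ,  0.2208, -0.8398],
       [-0.751 , -0.3764, -0.5425]]), 't': array([ 260.1967, -225.8167, 1240.4222])}
top {'intrinsics': array([[425.026 ,   0.    , 323.0451],
       [  0.    , 425.026 , 201.8702],
       [  0.    ,   0.    ,   1.    ]]), 'k1': 0.03119061152145462, 'R': array([[-0.0006, -0.9996, -0.0298],
       [-0.9962,  0.0032, -0.0871],
       [ 0.0871,  0.0296, -0.9958]]), 't': array([ -6.4212, 533.5267, 920.9982])}
{'time': 0.1, 'qpos': array([-1.345 ,  0.3426,  1.5249, -0.    ,  1.2754, -0.146 ]), 'qvel': array([-0.    , -0.0034, -0.002 ,  0.001 ,  0.0023, -0.0008]), 'joint_efforts': array([  0.0025, -43.4445, -24.6493,  -0.0002,   0.0047,  -0.    ]), 'ee_pos': array([ 190.6672, -488.7685,  230.7203]), 'ee_rot': array([-3.1402, -0.0002,  0.3718]), 'ft_force': array([ 0.5726, -0.3036, -0.2938]), 'ft_torque': array([ 0.0135, -0.0566, -0.0044]), 'finger_force': 0.0, 'opening': 1.0015564475386305} 18.700000000000003
{'intrinsics': array([[298.5514,   0.    , 320.073 ],
       [  0.    , 298.5514, 204.7018],
       [  0.    ,   0.    ,   1.    ]]), 'k1': -0.023265973199399013, 'hand_eye': array([[  -0.0015,   -0.9471,   -0.3208,   80.6108],
       [   1.    ,   -0.0016,    0.0002,   -0.0359],
       [  -0.0007,   -0.3208,    0.9471, -141.5521],
       [   0.    ,    0.    ,    0.    ,    1.    ]])}
```

View pics/top0.png

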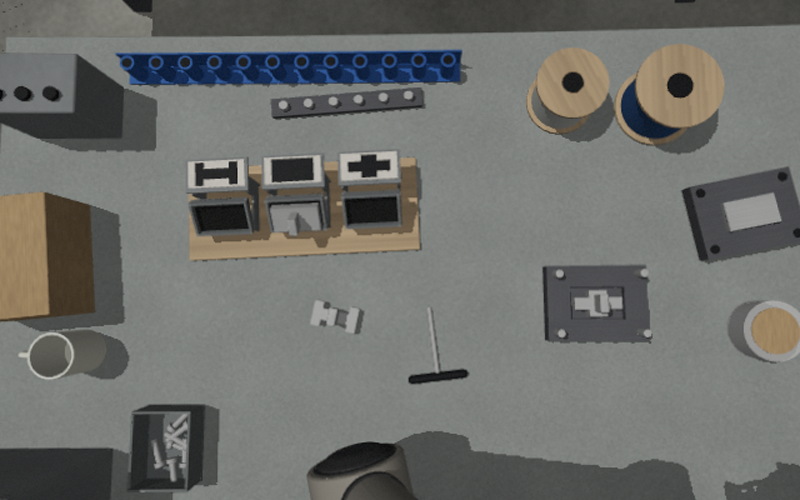

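View pics/scene0.png

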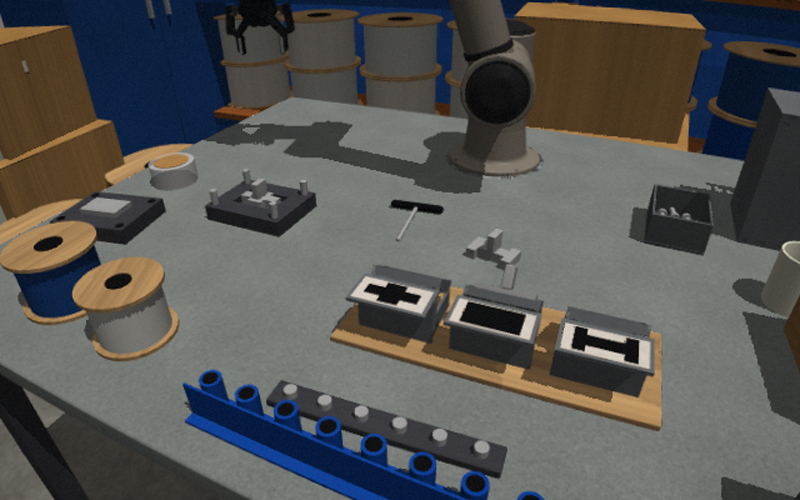

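```bash
python3 - <<'E'
from bench import vision
import cv2,numpy as np
a=vision.snapshot("top")[:,:,::-1]; b=vision.snapshot("scene")[:,:,::-1]
C=lambda im,x,y,w,h,k:cv2.resize(im[y:y+h,x:x+w],None,fx=k,fy=k,interpolation=cv2.INTER_CUBIC)
# top: die x425..530,y205..280 ; slot x 262..342 y 115..205
cv2.imwrite("pics/t1.png",np.hstack([C(a,430,205,100,75,4),C(a,262,115,80,75,5)[:300]]))
cv2.imwrite("pics/s1.png",np.hstack([C(b,160,130,100,75,4),C(b,265,205,100,75,4)]))
E
```

```text
(no output)
```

View pics/t1.png

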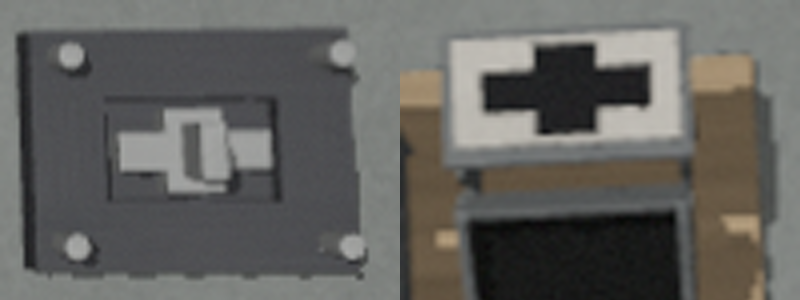

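View pics/s1.png

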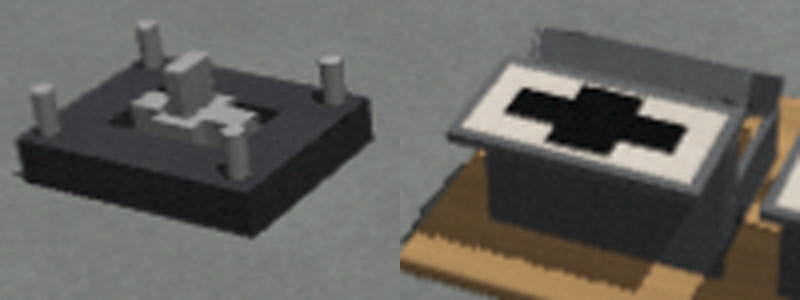

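```bash
cat > h.py <<'E'
import numpy as np, cv2
from bench import vision, sensors
from scipy.optimize import least_squares
np.set_printoptions(precision=2,suppress=True)
K={n:vision.calibration(n) for n in("top","scene")}
def ray(n,uv):
    c=K[n];p=np.array([[uv]],float)
    m=cv2.undistortPoints(p,c["intrinsics"],np.array([c["k1"],0,0,0.]))[0,0]
    return -c["R"].T@c["t"], c["R"].T@np.array([*m,1])
def onz(n,uv,z):
    o,d=ray(n,uv); return o+d*(z-o[2])/d[2]
def tri(uv1,uv2):
    A=[];b=[]
    for n,uv in(("top",uv1),("scene",uv2)):
        o,d=ray(n,uv);d/=np.linalg.norm(d);P=np.eye(3)-np.outer(d,d);A.append(P);b.append(P@o)
    x,r,*_=np.linalg.lstsq(np.vstack(A),np.hstack(b),rcond=None); return x,np.sqrt(r)
E
python3 - <<'E'
from h import *
D=lambda u,v:(u/4+430-.4,v/4+205-.4); L=lambda u,v:((u-400)/5+262-.4,v/5+115-.4)
S1=lambda u,v:(u/4+160-.4,v/4+130-.4); S2=lambda u,v:((u-400)/4+265-.4,v/4+205-.4)
P=[onz("top",D(*p),60) for p in((71,54),(342,52),(352,246),(78,246))]
print("pins top",*P,np.mean(P,0)); 
Q=[onz("scene",S1(*p),60) for p in((149,25),(331,60),(235,131),(42,89))]
print("pins scene",*Q,np.mean(Q,0))
for name,p in dict(left=(118,151),right=(273,149),armx=(195,107),armn=(196,193)).items(): print(name,onz("top",D(*p),36))
print("rib",onz("top",D(214,152),68), "rib scene",onz("scene",S1(189,60),68))
for a,b in(((566,88),(597,120)),((688,137),(510,60)),((452,150),(738,107)),((680,28),(458,130)),((447,40),(700,190))): print("label",*tri(L(*a),S2(*b)))
E
```

```text
pins top [ 495.19 -270.08   60.  ] [ 496.07 -409.37   60.  ] [ 395.92 -410.22   60.  ] [ 395.26 -270.93   60.  ] [ 445.61 -340.15   60.  ]
pins scene [ 397.22 -408.02   60.  ] [ 396.36 -269.88   60.  ] [ 496.31 -268.21   60.  ] [ 497.38 -408.8    60.  ] [ 446.82 -338.73   60.  ]
left [ 444.28 -299.78   36.  ]
right [ 445.49 -381.24   36.  ]
armx [ 467.83 -341.14   36.  ]
armn [ 422.04 -340.1    36.  ]
rib [ 444.09 -339.43   68.  ] rib scene [ 443.69 -339.12   68.  ]
label [676.01  51.04  82.65] [0.96]
label [654.22  -0.03  83.05] [1.85]
label [648.89  99.48  85.37] [2.05]
label [702.13   2.62  80.62] [0.51]
label [697.36 102.9   80.48] [2.27]
```

Emit:
carry_out --pt "0.05 0.03 0 -10" --pt "0.1 0.06 -0.02 -20" --pt "0.155 0.09 -0.04 -20.7" --pt "0.205 0.12 -0.07 -20.7" --pt "0.254 0.1492 -0.09 -20.7" --fingers 0

```text
time: 0.82
ee_pos: [438.6, -343.1, 143.4]
ee_rot: [-3.141, 0.0, 0.01]
ft_force: [0.9, -1.2, 0.1]
opening: 0.996
finger_force: 0.0
```

Emit:
carry_out --pt "0 0 -0.04 0" --pt "0 0 -0.08 0" --pt "0 0 -0.098 0" --pt "0 0 -0.098 0" --pt "0 0 -0.098 0"

```text
time: 1.45
ee_pos: [437.8, -344.8, 47.3]
ee_rot: [3.141, -0.001, 0.01]
ft_force: [-0.0, -0.2, 1.0]
opening: 1.002
finger_force: 0.0
```

Emit:
carry_out --pt "0.0069 0.005 0 0" --pt "0.0069 0.005 -0.005 0" --pt "0.0069 0.005 -0.005 0"

```text
time: 1.82
ee_pos: [444.3, -339.0, 41.4]
ee_rot: [-3.141, 0.0, 0.011]
ft_force: [-0.4, -0.6, 0.5]
opening: 0.999
finger_force: 0.0
```

```bash
python3 - <<'E'
from h import *
print(sensors.read_state()["ee_pos"])
cv2.imwrite("pics/w1.png",vision.snapshot("wrist")[:,:,::-1])
E
```

```text
[ 444.3  -339.02   41.36]
```

View pics/w1.png

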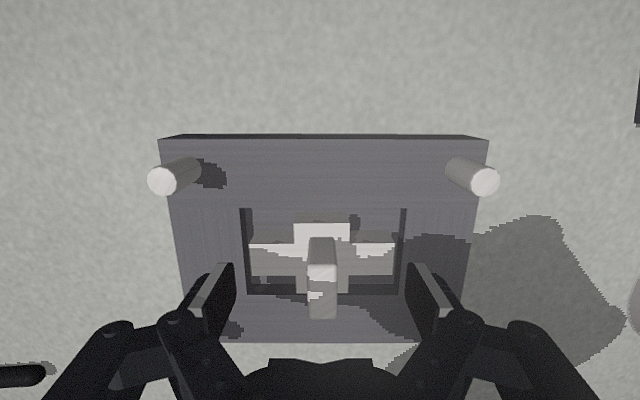

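Fingers straddle the rib (rib at px 322,290, pads at 225 and 420), well aligned. Closing.

Emit:
carry_out --pt "0 0 0 0" --pt "0 0 0 0" --pt "0 0 0 0" --pt "0 0 0 0" --pt "0 0 0 0" --fingers 1

```text
time: 2.5
ee_pos: [444.4, -339.5, 41.7]
ee_rot: [3.141, -0.0, 0.01]
ft_force: [-0.0, 0.3, 1.6]
opening: 0.149
finger_force: 59.4
```

Emit:
carry_out --pt "0 0 0 0" --pt "0 0 0 0" --pt "0 0 0 0"

```text
time: 2.88
ee_pos: [444.4, -339.6, 41.7]
ee_rot: [3.141, -0.0, 0.011]
ft_force: [-0.5, -0.9, 3.5]
opening: 0.151
finger_force: 59.5
```

Emit:
carry_out --pt "-0.002 0 0.001 0" --pt "-0.004 0 0.0015 0" --pt "-0.007 0 0.0035 0" --pt "-0.01 0 0.005 0"

```text
time: 3.38
ee_pos: [436.6, -339.2, 46.3]
ee_rot: [3.141, -0.005, 0.009]
ft_force: [11.0, 0.3, -10.4]
opening: 0.146
finger_force: 58.8
```

Emit:
carry_out --pt "-0.003 0 0.001 0" --pt "-0.006 0 0.0015 0" --pt "-0.009 0 0.0015 0" --pt "-0.012 0 0.0015 0" --pt "-0.0135 0 0.001 0"

```text
time: 4.0
ee_pos: [426.7, -339.6, 49.6]
ee_rot: [3.138, -0.012, 0.008]
ft_force: [23.5, 9.3, 1.8]
opening: 0.151
finger_force: 59.7
```

```bash
python3 - <<'E'
from h import *
b=vision.snapshot("scene")[:,:,::-1][110:210,150:270]
a=vision.snapshot("wrist")[:,:,::-1][160:360,180:460]
cv2.imwrite("pics/w2.png",np.hstack([cv2.resize(b,(480,400),interpolation=2),cv2.resize(a,(320,400))*1]))
print(sensors.read_state()["ee_pos"],sensors.read_state()["ft_force"])
E
```

```text
[ 426.73 -339.57   49.57] [21.01  7.13  0.66]
```

View pics/w2.png

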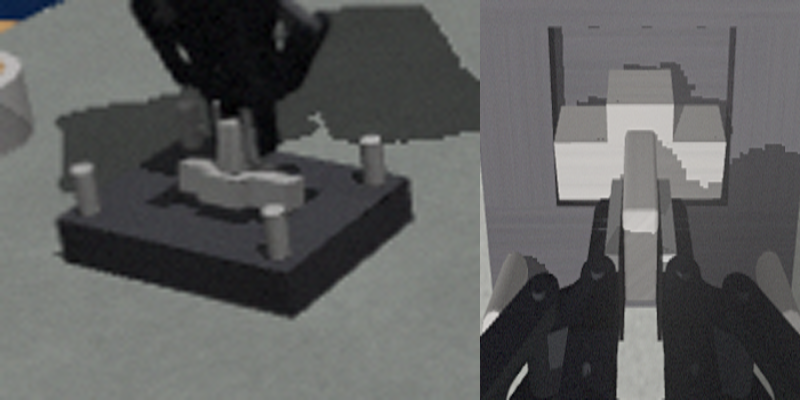

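Emit:
carry_out --pt "-0.003 0 0 0" --pt "-0.006 0 0 0" --pt "-0.009 0 0 0" --pt "-0.009 0 0 0"

```text
time: 4.6
ee_pos: [417.0, -339.7, 50.1]
ee_rot: [3.137, -0.011, 0.009]
ft_force: [17.2, 7.7, 7.3]
opening: 0.15
finger_force: 59.6
```

Emit:
carry_out --pt "0.004 0 0.005 0" --pt "0.004 0 0.04 0" --pt "0.004 0 0.09 0" --pt "0.004 0 0.13 0" --pt "0.004 0 0.13 0"

```text
time: 5.22
ee_pos: [416.7, -340.4, 180.2]
ee_rot: [3.137, -0.004, 0.011]
ft_force: [0.9, -0.5, -4.5]
opening: 0.147
finger_force: 59.4
```

```bash
python3 - <<'E'
from h import *
s=sensors.read_state();print(s["ee_pos"],s["ee_rot"],s["ft_force"],s["time"])
a=vision.snapshot("wrist")[:,:,::-1][180:380,220:420]
cv2.imwrite("pics/w3.png",cv2.resize(a,(600,600),interpolation=2))
E
```

```text
[ 416.69 -340.43  180.23] [ 3.14 -0.    0.01] [ 0.88 -0.46 -4.52] 5.225
```

View pics/w3.png

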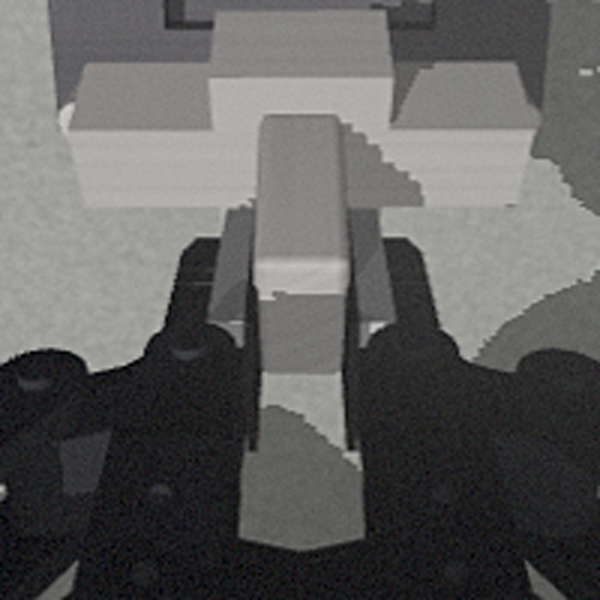

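```bash
python3 - <<'E'
from h import *
from scipy.spatial.transform import Rotation as Ro
c=vision.calibration("wrist");H=c["hand_eye"]
d={(22,15,0):(213,10),(22,-15,0):(387,10),(22,15,18):(209,77),(22,-15,18):(392,77),(10,40,18):(68,128),(10,-40,18):(540,128),(10,40,0):(83,63),(10,-40,0):(520,63),(-10,40,18):(84,207),(-10,-40,18):(521,207),(15,7,18):(262,115),(15,-7,18):(342,115),(-15,7,50):(260,372),(-15,-7,50):(343,372)}
X=np.array(list(d),float);U=np.array(list(d.values()))/3+[220,180]-.33
ok,r,t=cv2.solvePnP(X,U,c["intrinsics"],np.array([c["k1"],0,0,0.]))
p,_=cv2.projectPoints(X,r,t,c["intrinsics"],np.array([c["k1"],0,0,0.]));print("res",(p[:,0]-U).round(1).tolist())
T=np.eye(4);T[:3,:3]=cv2.Rodrigues(r)[0];T[:3,3]=t.ravel();B=H@T
s=sensors.read_state();W=np.eye(4);W[:3,:3]=Ro.from_euler("xyz",s["ee_rot"]).as_matrix();W[:3,3]=s["ee_pos"]
G=W@B;z=G[:3,2];print("tool xyz",B[:3,3],"world",G[:3,3],"R",G[:3,:3],"tilt",np.degrees(np.arctan2(-z[0],z[2])),"roll",np.degrees(z[1]))
np.save("B.npy",B)
yaw=.05;Rn=Ro.from_euler("zy",[0,0]).as_matrix();Rn=Ro.from_euler("z",yaw).as_matrix()@Ro.from_euler("y",-np.radians(35)).as_matrix()
o=np.array([675.8,51.1,82.5])-[69*np.cos(yaw),69*np.sin(yaw),26]
# target tool yaw .05-ish
dy=yaw-np.arctan2(-G[0,1],G[1,1]);Rz=Ro.from_euler("z",dy).as_matrix();off=Rz@(G[:3,3]-s["ee_pos"])
print("turn deg",np.degrees(dy))
for n in((0,40),(0,25),(0,14),(0,5),(0,0)):
    tgt=o+Rn@[n[0],0,n[1]]-off;print(n,tgt,tgt-s["ee_pos"])
E
```

```text
res [[1.2, -0.1], [-0.2, -0.2], [-0.2, 0.5], [0.6, 0.4], [-0.1, 0.8], [-1.3, 0.6], [1.3, -0.6], [-0.8, -0.9], [1.1, -0.5], [-1.1, -0.5], [-0.9, -1.9], [0.4, -1.9], [-0.4, 1.9], [0.5, 1.9]]
tool xyz [20.8   0.83 20.65] world [ 436.51 -340.02  157.16] R [[ 0.92 -0.01 -0.4 ]
 [ 0.02  1.    0.  ]
 [ 0.4  -0.01  0.92]] tilt 23.499544546840376 roll 0.14870933098794828
turn deg 2.126124322907029
(0, 40) [563.14  46.37 109.9 ] [147.45 385.75 -67.9 ]
(0, 25) [571.73  46.8   97.61] [156.05 386.18 -80.19]
(0, 14) [578.03  47.12  88.6 ] [162.35 386.5  -89.2 ]
(0, 5) [583.19  47.38  81.23] [167.5  386.76 -96.57]
(0, 0) [586.05  47.52  77.13] [ 170.37  386.9  -100.66]
```

```bash
python3 - <<'E'
from h import *
from scipy.spatial.transform import Rotation as Ro
c=vision.calibration("wrist");H=np.linalg.inv(c["hand_eye"])
d={(22,15,0):(213,10),(22,-15,0):(387,10),(22,15,18):(209,77),(22,-15,18):(392,77),(10,40,18):(68,128),(10,-40,18):(540,128),(10,40,0):(83,63),(10,-40,0):(520,63),(-10,40,18):(84,207),(-10,-40,18):(521,207),(15,7,18):(262,115),(15,-7,18):(342,115),(-15,7,50):(260,372),(-15,-7,50):(343,372),(15,7,50):(255,262),(15,-7,50):(350,262)}
X=np.array(list(d),float);U=np.array(list(d.values()))/3+[220,180]-.33
def proj(p,th):
    R=np.diag([1,-1,-1.])@Ro.from_euler("y",-th,degrees=True).as_matrix()
    Y=(X@R.T+[p[0],p[1],p[2]])@H[:3,:3].T+H[:3,3]
    return cv2.projectPoints(Y,np.zeros(3),np.zeros(3),c["intrinsics"],np.array([c["k1"],0,0,0.]))[0][:,0]
for th in(20,23,26,29,32,35,38):
    f=least_squares(lambda p:(proj(p,th)-U).ravel(),[20,0,20]);e=proj(f.x,th)-U
    print(th,f.x,f.cost.round(1),e[:,1].round(1))
E
```

```text
20 [19.66  0.73 20.51] 23.2 [ 0.6  0.5 -0.7 -0.8  0.7  0.4  0.7  0.5  1.1  0.9 -2.5 -2.5  2.4  2.4
 -1.4 -1.5]
23 [20.59  0.73 21.12] 16.8 [-0.1 -0.2  0.1  0.   0.6  0.3 -0.6 -0.9 -0.5 -0.7 -2.2 -2.2  1.5  1.5
  1.3  1.2]
26 [21.5   0.73 21.68] 36.8 [-0.7 -0.8  1.   0.9  0.6  0.3 -1.8 -2.1 -2.1 -2.3 -1.8 -1.9  0.4  0.4
  3.8  3.8]
29 [22.41  0.73 22.16] 80.9 [-1.1 -1.2  2.   1.9  0.5  0.3 -3.  -3.2 -3.7 -3.9 -1.4 -1.5 -0.8 -0.9
  6.2  6.1]
32 [23.3   0.73 22.57] 147.0 [-1.4 -1.5  3.   2.9  0.5  0.3 -4.  -4.3 -5.3 -5.5 -1.  -1.1 -2.2 -2.3
  8.4  8.4]
35 [24.2   0.73 22.88] 233.6 [-1.6 -1.7  4.1  4.   0.6  0.3 -5.  -5.3 -6.9 -7.1 -0.5 -0.6 -3.7 -3.8
 10.4 10.4]
38 [25.08  0.73 23.1 ] 339.4 [-1.6 -1.7  5.3  5.2  0.6  0.4 -5.9 -6.1 -8.5 -8.7 -0.  -0.1 -5.3 -5.4
 12.3 12.2]
```

Emit:
carry_out --pt "0.012 0 -0.03 0" --pt "0.012 0 -0.08 0" --pt "0.012 0 -0.12 0" --pt "0.012 0 -0.127 0" --pt "0.012 0 -0.127 0"

```text
time: 5.9
ee_pos: [427.5, -339.1, 49.9]
ee_rot: [-3.14, 0.001, 0.01]
ft_force: [-0.5, -0.9, -3.0]
opening: 0.149
finger_force: 59.4
```

Emit:
carry_out --pt "-0.006 0 0 0" --pt "-0.012 0 0 0" --pt "-0.017 0 0 0" --pt "-0.021 0 0 0" --pt "-0.025 0 0 0"

```text
time: 6.52
ee_pos: [407.0, -340.8, 52.9]
ee_rot: [3.136, -0.01, 0.009]
ft_force: [15.3, 2.1, -4.2]
opening: 0.148
finger_force: 58.5
```

Emit:
carry_out --pt "0.004 0 0.005 0" --pt "0.006 0 0.04 0" --pt "0.006 0 0.09 0" --pt "0.006 0 0.13 0" --pt "0.006 0 0.13 0"

```text
time: 7.15
ee_pos: [409.7, -340.7, 184.1]
ee_rot: [3.136, -0.005, 0.01]
ft_force: [-0.0, 0.2, -4.5]
opening: 0.148
finger_force: 59.4
```

```bash
python3 - <<'E'
from h import *
s=sensors.read_state();print(s["ee_pos"],s["ee_rot"],s["ft_force"],s["time"])
a=vision.snapshot("wrist")[:,:,::-1][180:380,220:420]
cv2.imwrite("pics/w4.png",cv2.resize(a,(600,600),interpolation=2))
E
```

```text
[ 409.67 -340.72  184.1 ] [ 3.14 -0.    0.01] [-0.    0.22 -4.5 ] 7.15
```

View pics/w4.png

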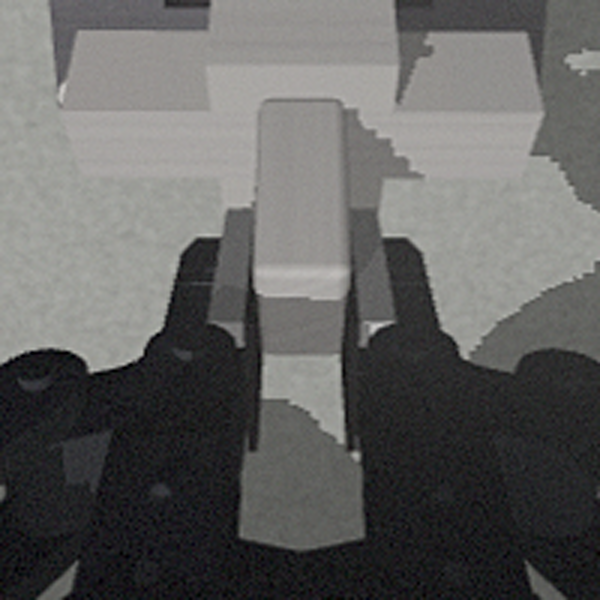

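```bash
cat > fit.py <<'E'
from h import *
from scipy.spatial.transform import Rotation as Ro
c=vision.calibration("wrist");H=np.linalg.inv(c["hand_eye"])
def fit(d):
    X=np.array(list(d),float);U=np.array(list(d.values()))/3+[220,180]-.33
    def proj(q):
        R=np.diag([1,-1,-1.])@Ro.from_euler("y",-q[3],degrees=True).as_matrix()
        Y=(X@R.T+q[:3])@H[:3,:3].T+H[:3,3]
        return cv2.projectPoints(Y,np.zeros(3),np.zeros(3),c["intrinsics"],np.array([c["k1"],0,0,0.]))[0][:,0]
    f=least_squares(lambda q:(proj(q)-U).ravel(),[20,0,20,30]);print(f.x,(proj(f.x)-U)[:,1].round(1));return f.x
E
python3 - <<'E'
from fit import *
q=fit({(22,15,18):(206,65),(22,-15,18):(398,65),(10,40,18):(62,110),(10,-40,18):(543,110),(10,40,0):(78,30),(10,-40,0):(530,32),(-10,40,18):(80,178),(-10,-40,18):(525,178),(15,7,18):(260,99),(15,-7,18):(342,99),(-15,7,50):(260,353),(-15,-7,50):(343,353),(15,7,50):(253,268),(15,-7,50):(350,268)})
s=sensors.read_state();yaw=.05
Rz=Ro.from_euler("z",yaw).as_matrix();Rn=Rz@Ro.from_euler("y",-np.radians(35)).as_matrix()
o=np.array([675.8,51.1,82.5])-[69*np.cos(yaw),69*np.sin(yaw),26];off=Rz@np.array([q[0],-q[1],-q[2]])
for n in(60,40,25,14,7,0):
    t=o+Rn@[0,0,n]-off;print(n,t,t-s["ee_pos"])
E
```

```text
[28.11  0.77 18.34 31.44] [-0.2 -0.4  0.4  0.2  0.6 -0.3 -0.1 -0.4 -2.3 -2.3  1.2  1.2  1.1  1. ]
60 [544.4   45.3  123.99] [135.69 384.92 -57.57]
40 [555.86  45.87 107.6 ] [147.14 385.5  -73.95]
25 [564.45  46.3   95.32] [155.74 385.93 -86.24]
14 [570.75  46.62  86.31] [162.04 386.24 -95.25]
7 [574.76  46.82  80.57] [ 166.05  386.44 -100.98]
0 [578.77  47.02  74.84] [ 170.06  386.64 -106.72]
```

Emit:
carry_out --pt "0.013 0.035 0 0" --pt "0.027 0.075 0 1" --pt "0.041 0.115 0 2.3" --pt "0.055 0.155 0 2.3" --pt "0.069 0.195 0 2.3"

```text
time: 7.82
ee_pos: [476.7, -142.6, 178.3]
ee_rot: [-3.14, 0.004, 0.05]
ft_force: [0.8, -0.9, -4.0]
opening: 0.15
finger_force: 59.5
```

Emit:
carry_out --pt "0.014 0.04 0 0" --pt "0.028 0.08 0 0" --pt "0.042 0.12 0 0" --pt "0.055 0.155 0 0" --pt "0.066 0.187 0 0"

```text
time: 8.45
ee_pos: [542.7, 44.0, 178.0]
ee_rot: [-3.141, 0.005, 0.051]
ft_force: [0.2, -1.1, -3.8]
opening: 0.149
finger_force: 59.5
```

Emit:
carry_out --pt "0 0 0 0" --pt "0 0 0 0"

```text
time: 8.7
ee_pos: [542.7, 42.3, 178.8]
ee_rot: [3.141, 0.004, 0.051]
ft_force: [-0.7, -0.6, -4.2]
opening: 0.154
finger_force: 59.6
```

```bash
python3 - <<'E'
from h import *
s=sensors.read_state();print(s["ee_pos"],s["ee_rot"],s["ft_force"],s["time"])
a=vision.snapshot("wrist")[:,:,::-1]; cv2.imwrite("pics/w5.png",cv2.resize(a[0:375,70:570],(800,600),interpolation=2))
E
```

```text
[542.66  42.34 178.8 ] [3.14 0.   0.05] [-0.73 -0.64 -4.24] 8.7
```

View pics/w5.png

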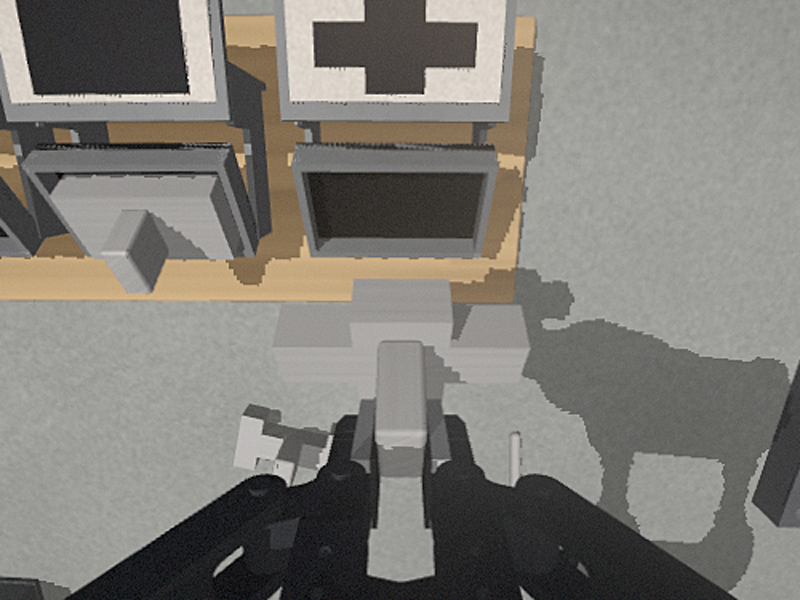

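```bash
cat > nest.py <<'E'
from fit import *
D=np.array([c["k1"],0,0,0.])
def cam(s):
    W=np.eye(4);W[:3,:3]=Ro.from_euler("xyz",s["ee_rot"]).as_matrix();W[:3,3]=s["ee_pos"];return W@c["hand_eye"]
def back(C,uv,z):
    m=cv2.undistortPoints(np.array([[uv]],float),c["intrinsics"],D)[0,0];d=C[:3,:3]@[*m,1];return C[:3,3]+d*(z-C[2,3])/d[2]
def pr(C,X):
    I=np.linalg.inv(C);return cv2.projectPoints(X@I[:3,:3].T+I[:3,3],np.zeros(3),np.zeros(3),c["intrinsics"],D)[0][:,0]
E
python3 - <<'E'
from nest import *
C=cam(sensors.read_state());px=lambda u,v:(u/1.6+70-.2,v/1.6-.2)
print("label",back(C,px(395,44.5),82.5),"left",back(C,px(313,45),82.5),"right",back(C,px(477,44),82.5))
yaw=.05;Rn=Ro.from_euler("z",yaw).as_matrix()@Ro.from_euler("y",-np.radians(35)).as_matrix()
o=np.array([675.8,51.1,82.5])-[69*np.cos(yaw),69*np.sin(yaw),26]
X=np.array([[x,y,z] for z in(0,12) for x in(27,-27) for y in(45,-45)])
print(((pr(C,X@Rn.T+o)-[70,0])*1.6).round(0).tolist())
E
```

```text
label [674.45  50.14  82.5 ] left [672.57  86.28  82.5 ] right [676.48  14.03  82.5 ]
[[302.0, 154.0], [485.0, 154.0], [317.0, 236.0], [472.0, 235.0], [299.0, 169.0], [488.0, 168.0], [315.0, 250.0], [474.0, 250.0]]
```

Emit:
carry_out --pt "0.001 0.0017 -0.03 0" --pt "0.001 0.0017 -0.055 0" --pt "0.011 0.0022 -0.069 0" --pt "0.0211 0.0027 -0.0835 0" --pt "0.0211 0.0027 -0.0835 0"

```text
time: 9.38
ee_pos: [565.5, 45.1, 96.0]
ee_rot: [3.142, 0.001, 0.05]
ft_force: [-1.3, 0.4, -2.5]
opening: 0.152
finger_force: 59.5
```

Emit:
carry_out --pt "0 0 0 0" --pt "0 0 0 0"

```text
time: 9.62
ee_pos: [565.2, 45.4, 97.7]
ee_rot: [3.141, -0.001, 0.051]
ft_force: [0.9, 0.2, -4.1]
opening: 0.148
finger_force: 59.5
```

```bash
python3 - <<'E'
from h import *
s=sensors.read_state();print(s["ee_pos"],s["ee_rot"],s["ft_force"],s["time"])
a=vision.snapshot("wrist")[:,:,::-1]; cv2.imwrite("pics/w6.png",cv2.resize(a[100:350,150:480],(792,600),interpolation=2))
E
```

```text
[565.16  45.42  97.73] [ 3.14 -0.    0.05] [ 0.91  0.21 -4.13] 9.625
```

View pics/w6.png

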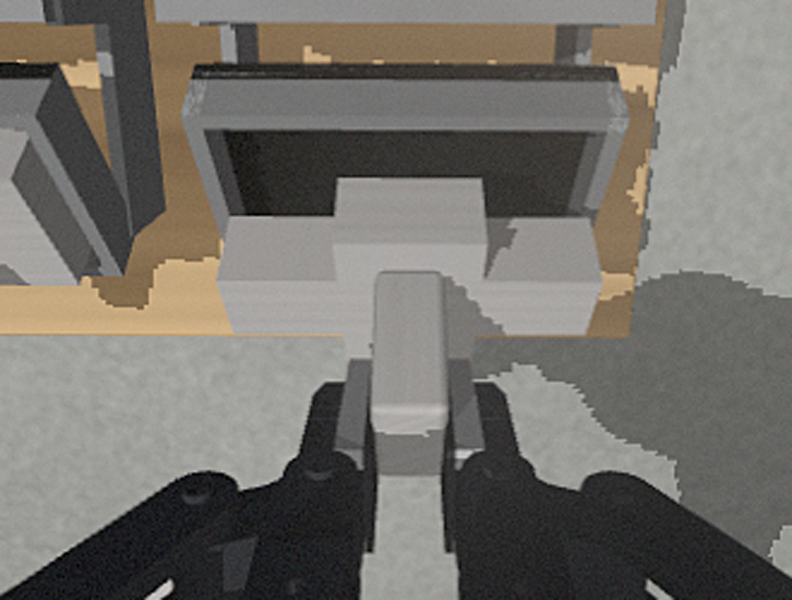

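```bash
python3 - <<'E'
from nest import *
s=sensors.read_state();C=cam(s)
yaw=.052;Rz=Ro.from_euler("z",yaw).as_matrix();Rn=Rz@Ro.from_euler("y",-np.radians(35)).as_matrix()
o=np.array([675.1,49.8,82.5])-[69*np.cos(yaw),69*np.sin(yaw),26]
X=np.array([[27,45,12],[27,-45,12.]])
print("rim pred",((pr(C,X@Rn.T+o)-[150,100])*2.4).round(0).tolist(),"obs 205..615,130")
Rb=Rz@Ro.from_euler("y",-np.radians(31.4)).as_matrix();bo=s["ee_pos"]+Rz@np.array([28.11,-.77,-18.34])
print("arm pred",((pr(C,np.array([[22,15,0],[22,-15,0],[22,15,18],[10,40,18],[-10,-40,18.]])@Rb.T+bo)-[150,100])*2.4).round(0).tolist(),"obs (337,178)(482,178)(335,243)(218,281)(588,333)")
print("in nest",Rn.T@(bo-o),o)
for n in(12,6,2,0):
    t=o+Rn@[0,0,n]-(bo-s["ee_pos"]);print(n,t-s["ee_pos"])
E
```

```text
rim pred [[206.0, 127.0], [616.0, 126.0]] obs 205..615,130
arm pred [[338.0, 178.0], [480.0, 177.0], [332.0, 242.0], [217.0, 280.0], [583.0, 332.0]] obs (337,178)(482,178)(335,243)(218,281)(588,333)
in nest [ 2.49  0.58 26.18] [606.19  46.21  56.5 ]
12 [  6.11  -0.26 -13.04]
6 [  9.55  -0.09 -17.96]
2 [ 11.84   0.03 -21.23]
0 [ 12.98   0.09 -22.87]
```

Emit:
carry_out --pt "0.003 0 -0.0065 0" --pt "0.006 0 -0.013 0" --pt "0.008 0 -0.0155 0" --pt "0.0095 0 -0.018 0" --pt "0.0095 0 -0.018 0"

```text
time: 10.3
ee_pos: [574.4, 45.4, 78.7]
ee_rot: [3.142, 0.0, 0.051]
ft_force: [-0.9, -1.2, -3.6]
opening: 0.152
finger_force: 59.6
```

Emit:
carry_out --pt "0.0015 0 -0.002 0" --pt "0.0025 0 -0.0035 0" --pt "0.0025 0 -0.0035 0"

```text
time: 10.68
ee_pos: [576.9, 45.4, 75.4]
ee_rot: [3.142, 0.0, 0.051]
ft_force: [0.2, -0.3, -4.3]
opening: 0.149
finger_force: 59.6
```

Emit:
carry_out --pt "0.0006 0 -0.001 0" --pt "0.0012 0 -0.002 0" --pt "0.0012 0 -0.002 0"

```text
time: 11.05
ee_pos: [577.8, 45.4, 73.8]
ee_rot: [3.142, 0.0, 0.051]
ft_force: [-4.0, 0.4, 0.6]
opening: 0.15
finger_force: 60.5
```

Emit:
carry_out --pt "0.0006 0 -0.001 0" --pt "0.001 0 -0.0015 0" --pt "0.001 0 -0.0015 0"

```text
time: 11.42
ee_pos: [577.8, 45.4, 73.4]
ee_rot: [3.141, 0.002, 0.051]
ft_force: [-12.6, -1.3, 13.2]
opening: 0.152
finger_force: 62.3
```

Emit:
carry_out --pt "0 0 0 0" --pt "0 0 0 0" --pt "0 0 0 0" --fingers 0.7

```text
time: 11.8
ee_pos: [579.5, 45.4, 72.0]
ee_rot: [3.141, -0.001, 0.051]
ft_force: [0.6, 0.2, -0.2]
opening: 0.298
finger_force: 0.0
```

Emit:
carry_out --pt "0 0 0 0" --pt "0 0 0 0" --pt "0 0 0 0" --fingers 0.5

```text
time: 12.18
ee_pos: [579.1, 45.4, 71.9]
ee_rot: [3.142, 0.0, 0.051]
ft_force: [0.1, -0.2, 0.3]
opening: 0.501
finger_force: 0.0
```

Emit:
carry_out --pt "-0.003 0 0.01 0" --pt "-0.006 0 0.03 0" --pt "-0.006 0 0.07 0" --pt "-0.006 0 0.12 0" --pt "-0.006 0 0.12 0"

```text
time: 12.8
ee_pos: [575.3, 45.3, 197.1]
ee_rot: [3.141, -0.01, 0.051]
ft_force: [-0.5, 0.4, -0.5]
opening: 0.497
finger_force: 0.0
```

```bash
python3 - <<'E'
from nest import *
s=sensors.read_state();a=vision.snapshot("wrist");C=cam(s);print(s["ee_pos"],s["ft_force"],s["time"])
cv2.imwrite("pics/w7.png",a[:,:,::-1])
yaw=.052;Rn=Ro.from_euler("z",yaw).as_matrix()@Ro.from_euler("y",-np.radians(35)).as_matrix();o=np.array([606.19,46.21,56.5])
# fit pose offset (dx,dy,dz,tilt) to the image by scoring top-face brightness: coarse map in nest plane z=18
g=cv2.cvtColor(a,cv2.COLOR_RGB2GRAY)
for z in(18,50):
    print("plane",z)
    for x in range(28,-30,-4):
        Y=np.array([[x,y,z] for y in range(48,-49,-4)],float);p=pr(C,Y@Rn.T+o)
        print(f"{x:4d}",*[f"{int(g[min(399,int(v+.5)),min(639,int(u+.5))]):3d}" if 0<=v<400 else " --" for u,v in p])
E
```

```text
[575.29  45.34 197.15] [-0.46  0.44 -0.45] 12.8
plane 18
  28 125  65  38  43  50  52  50  56  53 159 156 157 153 156 162 156  55  60  64  71  63  65  83 125 112
  24 127  63  40  36  49  47  57  56  55 154 154 151 151 151 151 149  53  62  65  65  57  64  90 127 114
  20 118  59  40 145 157 155 156 156 155 152 154 151 152 154 149 154  93 132 154 156 148 132  84 123 115
  16 123  66  41 155 157 154 152 152 154 161 162 162 164 161 164 166 110  95 150 151 152 156  95 128 120
  12 123  67  38 156 153 154 152 151 150 165 169 169 163 165 166 164  97 152 151 151 152 149  66 129 118
   8 121  62  34 156 154 152 154 154 152 166 164 126 129 131 165 164  94 153 148 153 150 151  71 126 119
   4 124  72 121 163 162 161 160 160 158 167 167 148 149 149 124 164 157 153 151 154 152 152 130 126 117
   0 122  62  69 165 165 161 165 161 161 161 161 150 149 152 117 140 163 158 161 161 160 161 106 126 117
  -4 122  77 122 159 161 160 160 162 162 166 165 151 154 153 119 120 170 164 166 163 166 165 144 127 123
  -8 120  62  95 163 160 162 162 164 163 163 165 153 151 151 120 118 141 164 163 165 164 163 104 1
[... 1415 characters left out ...]
66 169 170 162 167 162 165 174 170 169 171 168 167 166 167 166 108 114
  -8 175 174 172 173 173 173 173 170 172 175 174 162 167 164 178 169 171 174 172 169 171 170 155 117 117
 -12 180 180 179 181 182 184 178 180 179 176 179 166 159 164 185 177 177 177 176 175 172 175 124 121 121
 -16 163 161 163 155 145 130 129 132 152 153 152 164 162 162 161 155 152 139 139 137 153 152 128 103 111
 -20 162 155 156 162 158 157 159 156 161 155 157 153 153 160 161 160 161 158 162 164 158 159 151  92 105
 -24 159 160 153 158 155 162 153 163 159 158 155 163 163 159 163 157 160 155 163 154 163 152 159 109 104
 -28 158 160 159 160 158 164 159 161 164 165 161 161 163 159 155 157 160 158 155 158 156 154 159 101 107
```

```bash
python3 -c "
from bench import arm
print(arm.close_job())"
```

```text
the job is handed in; nothing more can be done
None
```

The cross block lies in the slot labelled with the cross, released and, by the last wrist image, flat on the sloping floor about 4.5 mm downhill of centre. The gripper is clear, I did not touch the other two blocks, and the job is handed in at about 13 s; no verdict came back.

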